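Dock the vial rack in the free bay and log it

TASK

One bay of the two-bay dock already holds the blue rack. Slide open the red gate of the empty bay, push the yellow vial rack straight into that bay, fully home against the stop, and slide the gate fully shut again. Then log it by squeezing the orange trigger of the clamped code reader all the way for a moment and letting go; keep the blue rack and the other gate as they are, and do not disturb the other things on the bench.

Things in the scene. Friction and masses are not known exactly. Their poses are not given: they have to be found in the camera images.
- dock: Fixed two-bay rack dock: rails and blue end stop, no floor. Origin on the bench, middle of the gate line (gates run at x=0); x points into the bays, y left. Bay centre lines y=+0.066 (left), -0.066 (right). Rails 12 mm wide at y=0, +-0.132, 30 mm high, noses flared, x=0.007 to 0.137; bays 120 mm wide. Stop face at x=0.125, 40 mm high. Gate tracks 6 mm high, out to |y|=0.255.
- yellow_rack: Yellow vial rack to be docked: 80 mm (its x) by 90 mm (its y), side walls 36 mm high, 12 vials with white caps up to z=56 mm; 0.2 to 0.45 kg, slides on the bench. Origin at the centre of its underside. Starts in front of the dock, turned up to 0.3 rad from the dock's axes. Fully home against the stop its centre is at dock x=0.085.
- blue_rack: Blue vial rack with black caps, same size as the yellow one, loose, standing in the bay that is taken (left or right, differs between starts). Origin at the centre of its underside. It must stay there.
- gate_left (a joint): How far the left (+y) bay's gate is slid to the left (+y of the dock), in m: 0 fully shut across the bay mouth, 0.124 fully open (end stop). Slides along the dock's y, stays where it is left (friction about 1.5 N). Starts 0 to 0.015.
- gate_right (a joint): How far the right (-y) bay's gate is slid to the right (-y of the dock), in m: 0 fully shut across the bay mouth, 0.124 fully open (end stop). Slides along the dock's y, stays where it is left (friction about 1.5 N). Starts 0 to 0.015.
- gate_left_post (a point): Top centre of the left gate's upright steel post (18 mm diameter, bare from z = 24 to 58 mm; can be pushed sideways or pinched from above). Moves with the gate: at dock (0, +0.066) shut, (0, +0.190) open. The red gate bar, centred on the post, is 112 mm long in dock y, 10 mm thick in x, z = 8 to 24 mm.
- gate_right_post (a point): Top centre of the right gate's upright steel post (18 mm diameter, bare from z = 24 to 58 mm; can be pushed sideways or pinched from above). Moves with the gate: at dock (0, -0.066) shut, (0, -0.190) open. The red gate bar, centred on the post, is 112 mm long in dock y, 10 mm thick in x, z = 8 to 24 mm.
- reader: Code reader (gun) clamped on its side in a fixed stand. Origin on the bench. Black grip: level bar along x, z=95 mm, 30 mm wide (y -0.015 to 0.015), 28 mm high, x=-0.083 (robot end) to 0.035. White head: x=0.033 to 0.095, y=-0.078 to 0.052, z 68 to 122 mm. Stand below: 12 mm plate x=-0.010 to 0.100, column at x=0.065. Orange trigger on the grip's -y side.
- trigger (a joint): Sprung orange trigger, rad: 0 released, 0.28 fully squeezed (stop). Level plate 75 mm long, 8 mm thick, z 84 to 106 mm, on a vertical hinge at reader (0.035, -0.0185), reaching towards the robot along the grip. At the squeeze point its outer face is at reader y about -0.042 released, -0.027 squeezed. Takes about 6 N there; springs back.
- squeeze_point (a point): Fixed point at reader (-0.020, -0.006, 0.095), axes of the reader: a gripper from above, closing along the reader's y, straddles grip and trigger here; it is midway between their outer faces when squeezed (42 mm apart). Opened beyond 82 mm, both fingers clear them.
- amber_bottle: Bystander: amber bottle with blue cap, 72 mm diameter, 150 mm tall; origin at centre of underside.
- beaker: Bystander: clear plastic beaker, 70 mm diameter, 85 mm tall; origin at centre of underside.
- dish_stack: Bystander: stack of shallow round dishes, 92 mm diameter, 34 mm high; origin at centre of underside.
- white_jar: Bystander: white plastic jar with blue cap, 76 mm diameter, 100 mm tall; origin at centre of underside.
- spatula: Bystander: spatula with black handle and flat steel blade, 170 mm long, lying on the bench.
Not all that is in view belongs to the job. Leave any green or purple look-alike of the blue_rack alone.

How it is judged (in metres and radians):
On the way, in this order (a step that is already met when the one before it is completed fails the run):
1. the gate of the empty bay is slid open (at least 105 of its 124 mm) (((y of blue_rack in the frame of dock below 0 m and value of joint gate_left above 0.105 m) or (y of blue_rack in the frame of dock above 0 m and value of joint gate_right above 0.105 m))), for 0.2 s.
2. the yellow rack is fully home in the empty bay (((y of blue_rack in the frame of dock below 0 m and (x of yellow_rack in the frame of dock above 0.076 m and y of yellow_rack in the frame of dock between 0.046 and 0.086 m and angle between the x axis of yellow_rack and the x axis of dock, either way round below 0.12 rad and angle between yellow_rack's own z axis and vertical below 0.08 rad)) or (y of blue_rack in the frame of dock above 0 m and (x of yellow_rack in the frame of dock above 0.076 m and y of yellow_rack in the frame of dock between -0.086 and -0.046 m and angle between the x axis of yellow_rack and the x axis of dock, either way round below 0.12 rad and angle between yellow_rack's own z axis and vertical below 0.08 rad)))), for 0.2 s.
3. that bay's gate is shut again (((y of blue_rack in the frame of dock below 0 m and value of joint gate_left below 0.01 m) or (y of blue_rack in the frame of dock above 0 m and value of joint gate_right below 0.01 m))), for 0.2 s.
4. the reader's trigger is squeezed (at least 0.22 of 0.28 rad) (value of joint trigger above 0.22 rad), for 0.15 s.
At the end, for the whole second after the job is handed in: Yellow rack at rest in the bay that was empty, within 9 mm of the end stop, 20 mm of the centre line and 0.12 rad of straight; its gate within 10 mm of shut, the other within 25 mm; trigger released (under 0.04 rad); blue rack within 15 mm of its start (((y of blue_rack in the frame of dock below 0 m and (x of yellow_rack in the frame of dock above 0.076 m and y of yellow_rack in the frame of dock between 0.046 and 0.086 m and angle between the x axis of yellow_rack and the x axis of dock, either way round below 0.12 rad and angle between yellow_rack's own z axis and vertical below 0.08 rad)) or (y of blue_rack in the frame of dock above 0 m and (x of yellow_rack in the frame of dock above 0.076 m and y of yellow_rack in the frame of dock between -0.086 and -0.046 m and angle between the x axis of yellow_rack and the x axis of dock, either way round below 0.12 rad and angle between yellow_rack's own z axis and vertical below 0.08 rad))) and ((y of blue_rack in the frame of dock below 0 m and value of joint gate_left below 0.01 m) or (y of blue_rack in the frame of dock above 0 m and value of joint gate_right below 0.01 m)) and value of joint each of gate_left, gate_right below 0.025 m and value of joint trigger below 0.04 rad and distance of blue_rack from where it was at the start of the episode below 0.015 m and linear speed of each of yellow_rack, blue_rack below 0.02 m/s); the robot touches nothing.
It fails at once if the blue rack is shifted by more than 15 mm (distance of blue_rack from where it was at the start of the episode above 0.015 m).
It fails at once if the gate of the taken bay is opened (more than 40 mm) ((y of blue_rack in the frame of dock below 0 m and value of joint gate_right above 0.04 m) or (y of blue_rack in the frame of dock above 0 m and value of joint gate_left above 0.04 m)).
It fails at once if the yellow rack is tipped over (angle between yellow_rack's own z axis and vertical above 0.7 rad).
It fails at once if a bystander (amber bottle, beaker, dish stack, white jar, spatula) is moved by more than 40 mm (distance of any of amber_bottle, beaker, dish_stack, white_jar, spatula from where it was at the start of the episode above 0.04 m).
It also fails if it takes over 72 s, if anything falls off the work surface, if the arm or the gripper's body presses on something with over 40 N, if the wrist force passes 120 N, or if a joint passes its speed limit or range.

ROBOT

A 6-joint arm with a two-finger parallel gripper is mounted at the origin on the work surface. World frame = base frame: x ahead of the robot, y to its left, z up, the work surface at z = 0. Lengths are in mm, angles in rad, forces in N, time in s.
With the tool pointing down it reaches from about 350 to 975 mm from the base axis. Payload 7.1 kg.
Tool frame: the origin (TCP) lies between the finger pads; the fingertips stand 19 mm ahead of it and the grasp point (between the pads) is the TCP (ctrl.tcp_to_tips is the distance from the TCP to the fingertips, in mm); z points along the fingers, y is the line along which they close (so a half turn about z gives the same grasp; the last joint's range is limited). The gripper opens to 88 mm and grips with 3 to 60 N. Pads are 20 mm wide; open, the fingers measure 115 mm over their backs; the gripper's body (75 mm by 178 mm) begins 61 mm behind the grasp point.
Start: joints at [-1.256, 0.423, 1.63, -0, 1.089, -0.019], TCP at [204.789, -590.48, 241.675] pointing down, gripper open.
Joint ranges: [-3, 3], [-0.9, 2.11], [0.09, 2.58], [-1.31, 4.45], [0.11, 2.69], [-2.54, 2.54]. Speed limits (rad/s): [2.39, 2.39, 3.01, 3.14, 3.14, 3.14].

INTERFACE

Orientations are given as a rotation vector (axis times angle).
In Python, from workcell import status, optics, ctrl gives the robot as it stands. The module is installed in compiled form; this text tells all that it offers.
- The arm moves only by the shell command python3 -m inch 'ROWS'. ROWS is JSON, a list that holds one entry, the list of rows, each a list of 7 numbers: the shift along the tool's x, y, z in mm, then the turn, a rotation vector about the tool's x, y, z in rad, then the opening in per cent of the stroke, from 0 (shut) to 100 (fully open). A call has 1 to 20 rows; each row is the pose to reach, as a shift and turn from the pose commanded when the call began, along the tool's axes at that moment; what a row does not reach only later rows make up. A row lasts 1/10 s, in which the tool goes at most 50 mm and 8.59 degrees, less where a joint would pass 70% of its speed; a pose out of reach is approached as far as the arm can. A call with a gripper value outside its range is refused whole. The fingers move at their own pace and stop on an object; the grip force is fixed at half the most. Time passes only in rows, so rows that repeat a pose let the fingers close. It gives the time, the measured TCP pose, the force, the opening and the grip force at its end, in the units of the state.
- status.get_obs(): the state, without advancing time (a new reading comes with each control period).
- optics.get_image(name): name is "scene" or "top"; returns a dict with "frame" (480x640x3 uint8, red, green, blue), "fx", "fy", "cx", "cy" (pixels), "rvec" (rotation vector, rad) and "tvec" (3), from world to camera coordinates, as OpenCV has them. Camera axes: x right, y down, z forward; pixel columns grow to the right and rows downward; lengths in mm; the calibration is good to about 2 mm. A picture is of the moment at which its call begins. There is no depth.
- ctrl.close_job(): hands the job in; it is judged then, once.
The state is a dict: "t": time; "qpos": joint angles; "qvel": joint speeds; "joint_torque": joint torques, N m; "ee_pos": TCP position; "orientation": TCP orientation; "ft_force": force on the tool from outside, world axes, zero at the start; "moment": the same for the moment, N m; "width": finger opening in mm; "grasp_force": force on a finger pad.
Only numpy, scipy, OpenCV 4.12 (cv2) and the standard library are available. Lean on these libraries where they do the work, as an engineer would, in place of code of your own. Each camera call takes 0.05 s, during which the arm holds its last target. There are 200 camera calls.

## Working session

There is one attempt and no reset: what is moved stays moved. The work goes in short steps, Python scripts to look and compute and a shell command to move; the robot and the scene stay as the last step left them, time stands still between calls to the robot, and variables do not carry over. Pictures are saved under pics/ and viewed, at most 10 in all, crops included, and the job is handed in when it is done.

```bash
mkdir -p pics
python3 - <<'E'
from workcell import status, optics, ctrl
import cv2
for n in("scene","top"):
    d=optics.get_image(n); cv2.imwrite(f"pics/{n}0.png",d["frame"][:,:,::-1]); print(n,d["fx"],d["cx"],d["cy"],d["rvec"],d["tvec"])
o=status.get_obs();print(o["t"],o["ee_pos"],o["orientation"],o["width"],ctrl.tcp_to_tips)
E
```

```text
scene 440.50562147961466 324.25072695867874 236.22543536647433 [ 1.69346641  2.04840254 -0.66724733] [ 112.38775949 -362.15863169 1461.97056483]
top 531.496519301367 328.66946640244237 235.10927126510498 [ 2.20678098 -1.99507965  0.20415102] [ -45.48871226  566.89754854 1080.80360904]
0.1 [ 204.66275309 -590.06215999  240.99953418] [-3.09664491e+00 -5.21692829e-01  3.22399094e-04] 87.4732928093278 19.0
```

View pics/top0.png

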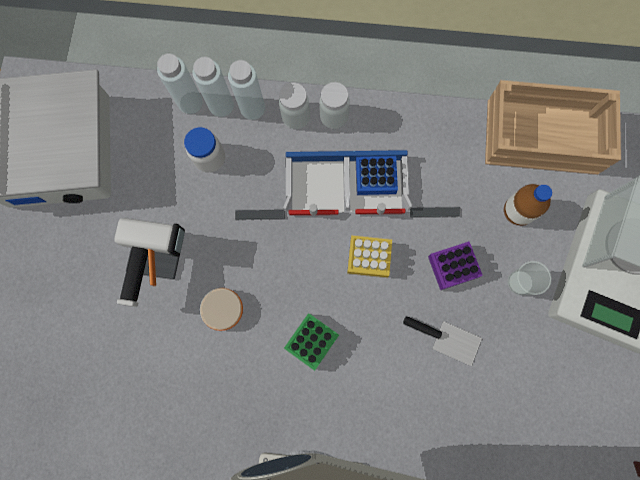

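View pics/scene0.png

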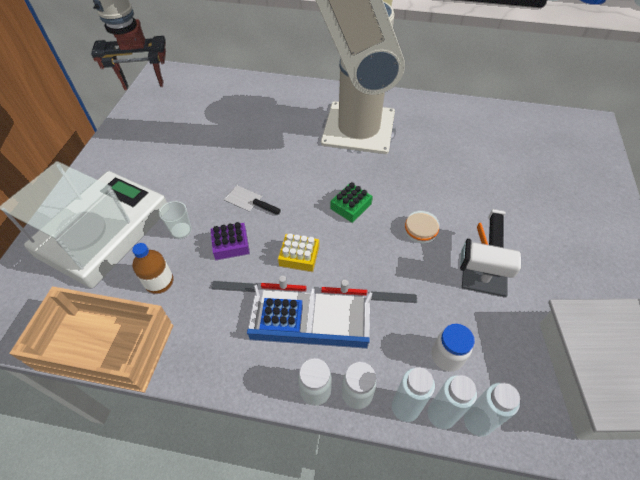

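The top view shows the blue rack in the right bay (377,174), so the left bay is the empty one, with its gate post near (313,208). The yellow rack is at (371,256), the reader grip runs (128,302) to (137,250), and its orange trigger is at (152,268). The scene view agrees.

```bash
cat > h.py <<'E'
import cv2,numpy as np
from workcell import status, optics, ctrl
def cast(d,uv,z):
    R=cv2.Rodrigues(np.array(d["rvec"]))[0];t=np.array(d["tvec"]);K=np.array([[d["fx"],0,d["cx"]],[0,d["fy"],d["cy"]],[0,0,1]])
    uv=np.atleast_2d(uv).astype(float)
    r=(R.T@np.linalg.inv(K)@np.c_[uv,np.ones(len(uv))].T).T; c=-R.T@t
    return (c+r*((z-c[2])/r[:,2])[:,None])[:,:2]
def mask(d,lo,hi,box):
    m=cv2.inRange(cv2.cvtColor(d["frame"],cv2.COLOR_RGB2HSV),np.array(lo),np.array(hi)); k=np.zeros_like(m);x0,y0,x1,y1=box;k[y0:y1,x0:x1]=m[y0:y1,x0:x1];return k
def pts(m): return np.argwhere(m)[:,::-1]
def rect(p): # min-area rect in world mm
    r=cv2.minAreaRect(p.astype(np.float32)); return np.round(r[0],1),np.round(r[1],1),round(r[2],1)
E
python3 - <<'E'
from h import *
d=optics.get_image("top"); print(np.round(-cv2.Rodrigues(d["rvec"])[0].T@d["tvec"]))
def rep(n,lo,hi,box,z):
    p=pts(mask(d,lo,hi,box)); print(n,len(p),rect(cast(d,p,z)),p.min(0),p.max(0))
rep("redL",(0,150,80),(8,255,255),(280,195,345,222),24)
rep("redR",(0,150,80),(8,255,255),(350,195,408,222),24)
rep("stop",(105,150,50),(125,255,255),(280,145,415,162),40)
rep("yellow",(20,120,100),(35,255,255),(330,225,410,290),36)
rep("trig",(5,150,80),(18,255,255),(140,240,165,295),106)
rep("grip",(0,0,0),(180,255,45),(112,246,147,306),109)
rep("jar",(105,150,50),(125,255,255),(180,120,220,165),100)
for n,c in {"dish":(221,309)}.items(): print(n,cast(d,c,34))
a=d["frame"][130:320,80:420][:,:,::-1]
b=cv2.resize(d["frame"][145:285,275:420][:,:,::-1],None,fx=4,fy=4,interpolation=cv2.INTER_CUBIC)
cv2.imwrite("pics/c1.png",b)
cv2.imwrite("pics/c2.png",cv2.resize(d["frame"][205:320,90:200][:,:,::-1],None,fx=5,fy=5,interpolation=cv2.INTER_CUBIC))
print(cv2.Rodrigues(status.get_obs()["orientation"])[0].round(3))
E
```

```text
[ 332.  -19. 1175.]
redL 186 (array([625.2,  52.9]), array([  9.2, 107.4]), 5.7) [289 210] [337 214]
redR 188 (array([642.4, -95.9]), array([  9.2, 107.4]), 5.7) [356 209] [404 213]
stop 1000 (array([758.2,  -8.2]), array([ 23.8, 271.1]), 5.7) [286 151] [406 161]
yellow 812 (array([536.5, -80.6]), array([89.7, 83.5]), 89.9) [348 236] [391 276]
trig 215 (array([457. , 362.5]), array([75.8, 12.3]), 13.0) [148 249] [155 285]
grip 672 (array([440.4, 394. ]), array([ 34.9, 106.8]), 86.9) [121 247] [146 300]
jar 713 (array([736.4, 307. ]), array([64. , 65.4]), 5.7) [185 128] [215 156]
dish [[390.64115451 224.77866183]]
[[ 0.945  0.328 -0.   ]
 [ 0.328 -0.945  0.001]
 [ 0.    -0.001 -1.   ]]
```

View pics/c1.png

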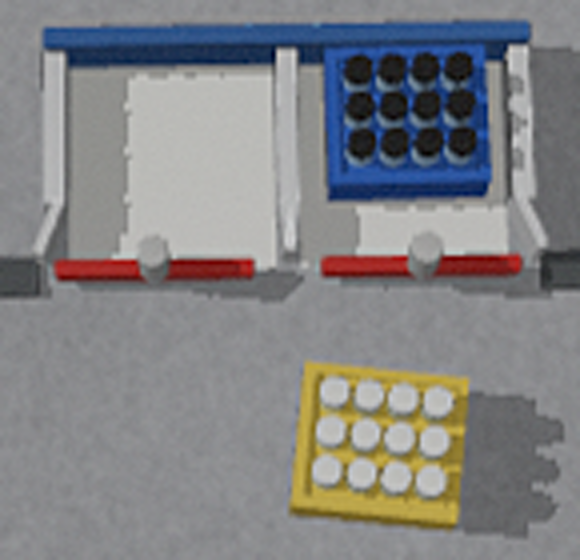

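View pics/c2.png

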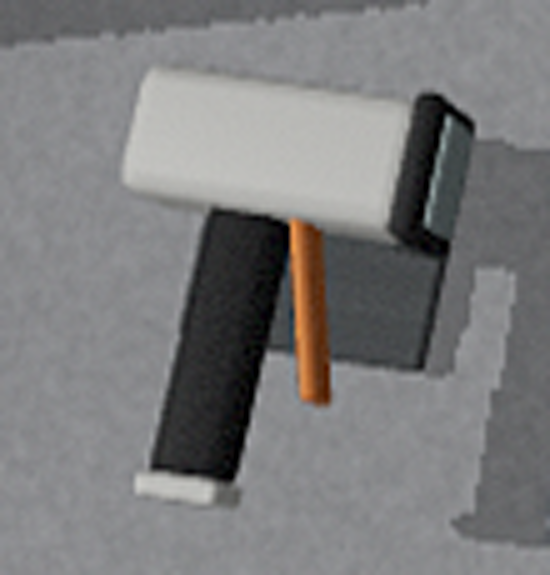

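The crops show the post tops near full-image pixels (313,206) and (382,205). The rack is turned about -0.1 rad relative to the dock. The grip's left edge runs (131,247) to (120,299). Next I'll refine these numbers.

```bash
cat > m.py <<'E'
from h import *
def line(p):
    v=cv2.fitLine(p.astype(np.float32),cv2.DIST_HUBER,0,.01,.01).ravel();return v
d=optics.get_image("top"); s=optics.get_image("scene")
# posts
print("posts",cast(d,[(313.2,205.7),(382,205.2)],58).round(1).tolist())
for n,b in(("redL",(280,205,345,222)),("redR",(350,205,410,222))):
    p=cast(d,pts(mask(d,(0,150,80),(8,255,255),b)),20); v=line(p); print(n,p.mean(0).round(1),"yaw",round(np.arctan(-v[0]/v[1]),3))
# stop top rear edge
m=mask(d,(100,120,40),(125,255,255),(275,140,420,165))
e=np.array([(u,np.argmax(m[:,u]>0)-.5) for u in range(292,400)]);w=cast(d,e,40);v=line(w);print("stoprear yaw",round(np.arctan(-v[0]/v[1]),3),w.mean(0).round(1))
# caps
def caps(d,b):
    m=mask(d,(0,0,150),(180,60,255),b)
    n,l,st,c=cv2.connectedComponentsWithStats(m); return [(c[i],st[i,4]) for i in range(1,n) if st[i,4]>10]
for nm,dd,b in(("top",d,(335,230,405,290)),("scene",s,(275,230,325,262))):
    c=caps(dd,b); q=cast(dd,[x[0] for x in c],56); print(nm,len(c),[int(x[1]) for x in c],"bbox",rect(q),q.mean(0).round(1))
    if len(c)==12: print(q.round().tolist())
y=cast(d,pts(mask(d,(20,120,100),(35,255,255),(330,225,410,290))),36);print("yellow hull",rect(y),y.min(0),y.max(0))
# reader
g=cast(d,[(131.4,247.4),(120.4,299)],109);print("grip left edge",g.round(1).tolist(),"yaw",np.arctan2(*(g[0]-g[1])[::-1]).round(3))
g=cast(d,[(153,286)],100);print("trig tip",g)
g=cast(d,[(90+127/5,205+180/5),(90+392/5,205+232/5),(90+152/5,205+68/5),(90+415/5,205+103/5)],122);print("head",g.round(1).tolist())
cv2.imwrite("pics/s1.png",np.hstack([cv2.resize(s["frame"][225:350,240:380][:,:,::-1],None,fx=3,fy=3),cv2.resize(s["frame"][195:320,430:540][:,:,::-1],None,fx=3,fy=3)]))
E
python3 m.py
```

```text
posts [[630.7, 51.9], [646.7, -96.9]]
redL [626.2  56.1] yaw 0.101
redR [643.5 -93.3] yaw 0.102
stoprear yaw 0.113 [770.1  -5.9]
top 15 [15, 12, 44, 44, 47, 46, 45, 46, 48, 49, 47, 47, 46, 49, 11] bbox (array([526. , -81.3]), array([86.2, 80.7]), 13.1) [539. -81.]
scene 1 [989] bbox (array([530.7, -70.3]), array([0., 0.]), 0.0) [530.7 -70.3]
yellow hull (array([536.6, -80.6]), array([89.8, 83.3]), 89.9) [ 495.02964798 -125.48356966] [578.26363386 -35.66124376]
grip left edge [[492.3, 409.2], [386.2, 412.4]] yaw -0.03
trig tip [[419.2993503 354.8815625]]
head [[500.1, 438.7], [489.7, 328.2], [547.2, 437.1], [543.4, 327.6]]
```

View pics/s1.png

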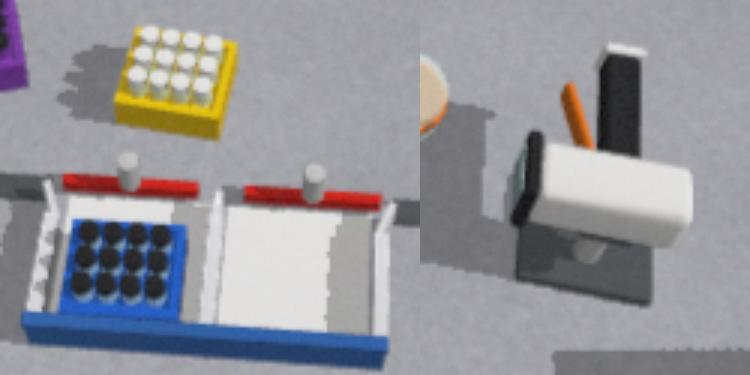

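```bash
cat > go.py <<'E'
import sys,numpy as np,cv2
from workcell import status
from scipy.spatial.transform import Rotation as R
o=status.get_obs();r=R.from_rotvec(o["orientation"]);p=np.array(o["ee_pos"])
x,y,z,yaw=map(float,sys.argv[1:5])
# tool down with tool x at world yaw
T=R.from_euler("z",yaw)*R.from_euler("x",np.pi)
print("t",round(o["t"],2),"now",p.round(1),"shift",r.inv().apply(np.array([x,y,z])-p).round(1),"turn",(r.inv()*T).as_rotvec().round(3),"F",np.round(o["ft_force"],1))
E
python3 go.py 631 52 130 0.105
```

```text
t 0.25 now [ 204.7 -590.3  241.3] shift [ 613.2 -467.1  111.6] turn [-0.001  0.     0.229] F [ 0.3  0.4 -0.3]
```

```bash
python3 -m inch '[[[613,-467,60,0,0,0.229,100],[613,-467,60,0,0,0.229,100],[613,-467,60,0,0,0.229,100],[613,-467,60,0,0,0.229,100],[613,-467,60,0,0,0.229,100],[613,-467,60,0,0,0.229,100],[613,-467,60,0,0,0.229,100],[613,-467,60,0,0,0.229,100],[613,-467,60,0,0,0.229,100],[613,-467,60,0,0,0.229,100],[613,-467,60,0,0,0.229,100],[613,-467,60,0,0,0.229,100],[613,-467,60,0,0,0.229,100],[613,-467,60,0,0,0.229,100],[613,-467,60,0,0,0.229,100],[613,-467,60,0,0,0.229,100],[613,-467,60,0,0,0.229,100],[613,-467,60,0,0,0.229,100],[613,-467,60,0,0,0.229,100],[613,-467,60,0,0,0.229,100]]]'; python3 go.py 631 52 52 0.105
```

```text
t: 2.25
ee_pos: [630.4, 50.3, 181.9]
orientation: [3.137, 0.162, -0.0]
ft_force: [0.6, 0.0, -0.6]
width: 87.8
grasp_force: 0.0
t 2.25 now [630.4  50.3 181.9] shift [  0.8  -1.6 129.9] turn [ 0.     0.    -0.002] F [ 0.6  0.  -0.6]
```

```bash
python3 -m inch '[[[1,-2,45,0,0,0,100],[1,-2,90,0,0,0,100],[1,-2,120,0,0,0,100],[1,-2,130,0,0,0,100],[1,-2,130,0,0,0,0],[1,-2,130,0,0,0,0],[1,-2,130,0,0,0,0],[1,-2,130,0,0,0,0],[1,-2,130,0,0,0,0],[1,-2,130,0,0,0,0],[1,-2,130,0,0,0,0],[1,-2,130,0,0,0,0]]]'
```

```text
t: 3.45
ee_pos: [631.7, 53.7, 51.7]
orientation: [-3.137, -0.165, -0.0]
ft_force: [0.1, -0.2, -0.6]
width: 27.3
grasp_force: 0.0
```

```bash
python3 -m inch '[[[0,0,0,0,0,0,0],[0,0,0,0,0,0,0],[0,0,0,0,0,0,0],[0,-20,0,0,0,0,0],[0,-40,0,0,0,0,0],[0,-60,0,0,0,0,0],[0,-80,0,0,0,0,0],[0,-100,0,0,0,0,0],[0,-112,0,0,0,0,0],[0,-112,0,0,0,0,0],[0,-112,0,0,0,0,0]]]'
```

```text
t: 4.55
ee_pos: [619.1, 165.3, 51.6]
orientation: [-3.137, -0.165, 0.003]
ft_force: [-5.6, 0.5, 4.5]
width: 17.6
grasp_force: 30.0
```

```bash
python3 -m inch '[[[0,0,0,0,0,0,100],[0,0,0,0,0,0,100],[0,0,0,0,0,0,100],[0,0,0,0,0,0,100],[0,0,-40,0,0,0,100],[0,0,-80,0,0,0,100],[0,0,-100,0,0,0,100]]]'; python3 go.py 538.5 -81.3 90 1.571;python3 go.py 538.5 -81.3 90 -1.571; python3 m.py | sed -n '1p;2p;5,8p'; python3 -c "
from workcell import status;print(status.get_obs()['qpos'])"
```

```text
t: 5.25
ee_pos: [621.7, 165.3, 155.0]
orientation: [-3.136, -0.164, -0.007]
ft_force: [-0.3, -0.2, 0.7]
width: 69.7
grasp_force: 0.0
t 5.25 now [621.7 165.3 155. ] shift [-108.7  236.6   64.4] turn [ 0.003 -0.004 -1.466] F [-0.3 -0.2  0.7]
t 5.25 now [621.7 165.3 155. ] shift [-108.7  236.6   64.4] turn [-0.004 -0.003  1.676] F [-0.3 -0.2  0.7]
posts [[630.7, 51.9], [646.7, -96.9]]
redL [619.5 118.5] yaw -0.11
top 12 [42, 44, 47, 46, 44, 46, 48, 49, 45, 46, 46, 48] bbox (array([538.5, -80.3]), array([56. , 43.4]), 89.9) [538.5 -80.4]
[[560.0, -53.0], [560.0, -72.0], [560.0, -90.0], [560.0, -108.0], [538.0, -52.0], [539.0, -71.0], [538.0, -90.0], [538.0, -108.0], [517.0, -52.0], [517.0, -71.0], [517.0, -90.0], [517.0, -108.0]]
scene 1 [1005] bbox (array([531.1, -70.5]), array([0., 0.]), 0.0) [531.1 -70.5]
yellow hull (array([536.8, -80.7]), array([89.7, 83.9]), 89.7) [ 494.81370598 -125.65377773] [578.96247144 -35.76011221]
[2.41380473e-01 5.49600249e-01 1.64650088e+00 1.39910058e-05
 9.38727209e-01 1.70761263e+00]
```

```bash
python3 -m inch '[[[-36,80,0,0,0,-0.147,100],[-72,160,0,0,0,-0.294,100],[-109,237,0,0,0,-0.441,100],[-109,237,10,0,0,-0.588,100],[-109,237,20,0,0,-0.735,100],[-109,237,30,0,0,-0.882,100],[-109,237,40,0,0,-1.029,100],[-109,237,50,0,0,-1.176,100],[-109,237,50,0,0,-1.323,100],[-109,237,50,0,0,-1.466,100],[-109,237,50,0,0,-1.466,100],[-109,237,50,0,0,-1.466,100],[-109,237,50,0,0,-1.466,100],[-109,237,50,0,0,-1.466,100],[-109,237,50,0,0,-1.466,100]]]'; python3 go.py 538.5 -80.8 60 1.571
```

```text
t: 6.85
ee_pos: [536.5, -82.0, 101.7]
orientation: [2.222, 2.22, 0.0]
ft_force: [1.0, 0.3, 0.1]
width: 87.9
grasp_force: 0.0
t 6.85 now [536.5 -82.  101.7] shift [ 1.2  2.  41.7] turn [ 0.     0.    -0.001] F [1.  0.3 0.1]
```

```bash
python3 -m inch '[[[1,2,20,0,0,0,100],[1,2,35,0,0,0,100],[1,2,42,0,0,0,100],[1,2,46,0,0,0,100],[1,2,50,0,0,0,100],[1,2,51,0,0,0,100],[1,2,51,0,0,0,100]]]'
```

```text
t: 7.55
ee_pos: [538.5, -81.1, 50.8]
orientation: [2.221, 2.221, 0.0]
ft_force: [0.8, 0.1, 0.6]
width: 88.1
grasp_force: 0.0
```

```bash
python3 -m inch '[[[0,0,8,0,0,0,100],[0,0,15,0,0,0,100],[0,0,19,0,0,0,100],[0,0,19,0,0,0,70],[0,0,19,0,0,0,70],[0,0,19,0,0,0,70],[0,0,19,0,0,0,70],[0,0,19,0,0,0,70],[0,0,19,0,0,0,70],[0,0,19,0,0,0,70]]]'; python3 go.py 538.5 -80.8 32 1.571
```

```text
t: 8.55
ee_pos: [538.4, -81.1, 31.7]
orientation: [2.221, 2.221, 0.0]
ft_force: [0.6, -1.0, -1.8]
width: 79.7
grasp_force: 30.0
t 8.55 now [538.4 -81.1  31.7] shift [ 0.3  0.1 -0.3] turn [ 0.  0. -0.] F [ 0.6 -1.  -1.8]
```

```bash
python3 -m inch '[[[0,0,-9,0,0,0,70],[20,3,-9,0,0,-0.02,70],[45,7,-9,0,0,-0.05,70],[70,11,-9,0,0,-0.08,70],[95,15,-9,0,0,-0.107,70],[112,19,-9,0,0,-0.107,70],[117,19,-9,0,0,-0.107,70],[117,19,-9,0,0,-0.107,70],[117,19,-9,0,0,-0.107,70]]]'; python3 go.py 557.4 35.7 41 1.678
python3 - <<'E'
from h import *
d=optics.get_image("top");b=cv2.resize(d["frame"][135:275,255:420][:,:,::-1],None,fx=4,fy=4,interpolation=cv2.INTER_CUBIC);cv2.imwrite("pics/c3.png",b)
E
```

```text
t: 9.45
ee_pos: [557.2, 35.4, 40.8]
orientation: [-2.1, -2.337, 0.0]
ft_force: [-0.1, 0.1, -2.0]
width: 80.0
grasp_force: 30.0
t 9.45 now [557.2  35.4  40.8] shift [ 0.3  0.3 -0.2] turn [-0.  0. -0.] F [-0.1  0.1 -2. ]
```

View pics/c3.png

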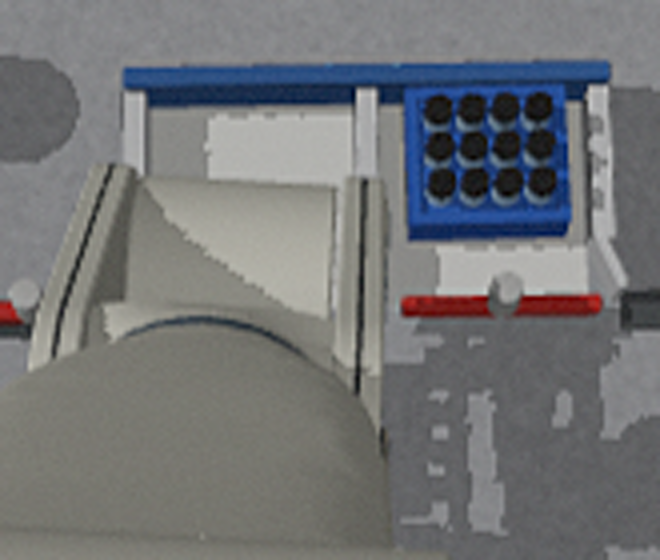

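The arm hides the rack, but the left gate is clearly open, with its post at crop (22,297), and the blue rack hasn't moved. Next I'll insert the rack.

```bash
python3 -m inch '[[[0,20,0,0,0,0,70],[0,40,0,0,0,0,70],[0,60,0,0,0,0,70],[0,75,0,0,0,0,70],[0,90,0,0,0,0,70]]]';python3 -m inch '[[[0,20,0,0,0,0,70],[0,35,0,0,0,0,70],[0,46,0,0,0,0,70],[0,46,0,0,0,0,70],[0,46,5,0,0,0,70],[0,46,9,0,0,0,70],[0,46,9,0,0,0,70]]]'; python3 go.py 693.3 50.3 32 1.678
```

```text
t: 10.0
ee_pos: [647.3, 44.4, 40.5]
orientation: [-2.101, -2.335, 0.001]
ft_force: [0.1, 0.9, -2.7]
width: 79.8
grasp_force: 30.0
t: 10.7
ee_pos: [691.6, 50.3, 31.1]
orientation: [-2.099, -2.336, 0.002]
ft_force: [1.0, -0.2, -2.5]
width: 79.9
grasp_force: 30.0
t 10.7 now [691.6  50.3  31.1] shift [-0.2  1.7 -0.9] turn [-0.002 -0.    -0.   ] F [ 1.  -0.2 -2.5]
```

```bash
python3 -m inch '[[[0,0,0,0,0,0,100],[0,0,0,0,0,0,100],[0,0,0,0,0,0,100],[0,0,0,0,0,0,100],[0,0,-15,0,0,0,100],[0,0,-40,0,0,0,100],[0,0,-75,0,0,0,60],[0,-30,-75,0,0,0,0],[0,-70,-75,0,0,0,0],[0,-70,-75,0,0,0,0],[0,-70,-75,0,0,0,0],[0,-70,-75,0,0,0,0],[0,-70,-75,0,0,0,0],[0,-70,-75,0,0,0,0],[0,-70,-40,0,0,0,0],[0,-70,-10,0,0,0,0],[0,-70,5,0,0,0,0],[0,-70,5,0,0,0,0]]]'; python3 go.py 693.3 50.3 32 1.678
```

```text
t: 12.5
ee_pos: [621.6, 42.9, 24.4]
orientation: [-2.097, -2.335, 0.005]
ft_force: [-0.6, 0.3, -0.2]
width: 0.2
grasp_force: 0.0
t 12.5 now [621.6  42.9  24.4] shift [-0.3 72.  -7.9] turn [-0.004 -0.    -0.   ] F [-0.6  0.3 -0.2]
```

```bash
python3 -m inch '[[[0,8,0,0,0,0,0],[0,15,0,0,0,0,0],[0,21,0,0,0,0,0],[0,27,0,0,0,0,0],[0,32,0,0,0,0,0],[0,36,0,0,0,0,0]]]';python3 -m inch '[[[0,2,0,0,0,0,0],[0,4,0,0,0,0,0]]]'
```

```text
t: 13.1
ee_pos: [659.3, 46.9, 27.0]
orientation: [2.099, 2.337, 0.0]
ft_force: [-3.2, -0.4, 2.3]
width: 0.6
grasp_force: 1.6
t: 13.3
ee_pos: [662.7, 47.3, 26.6]
orientation: [-2.099, -2.337, 0.001]
ft_force: [-4.7, -0.7, 3.8]
width: 0.5
grasp_force: 2.7
```

```bash
for i in 1 2 3; do python3 -m inch '[[[0,1,0,0,0,0,0],[0,2,0,0,0,0,0]]]' | sed -n '2p;4p'; done
```

```text
ee_pos: [662.8, 47.3, 26.6]
ft_force: [-11.2, -2.0, 11.5]
ee_pos: [662.9, 47.3, 26.6]
ft_force: [-17.9, -3.1, 17.7]
ee_pos: [662.9, 47.3, 26.5]
ft_force: [-25.2, -3.3, 23.4]
```

```bash
python3 -m inch '[[[0,-10,0,0,0,0,0],[0,-40,0,0,0,0,0],[0,-50,-40,0,0,0,60],[0,-50,-90,0,0,0,100],[0,-50,-110,0,0,0,100],[0,-50,-110,0,0,0,100],[0,-50,-110,0,0,0,100]]]'; python3 go.py 620 164.5 135 0.107
```

```text
t: 14.6
ee_pos: [619.3, 42.6, 136.7]
orientation: [2.099, 2.336, 0.002]
ft_force: [0.2, -0.2, -1.2]
width: 36.8
grasp_force: 0.0
t 14.6 now [619.3  42.6 136.7] shift [121.1  13.7   1.7] turn [ 1.000e-03 -1.000e-03  1.571e+00] F [ 0.2 -0.2 -1.2]
```

```bash
python3 -m inch '[[[30,4,0,0,0,0.147,100],[60,8,0,0,0,0.294,100],[90,12,0,0,0,0.441,100],[121,14,0,0,0,0.588,100],[121,14,0,0,0,0.735,100],[121,14,0,0,0,0.882,100],[121,14,0,0,0,1.029,100],[121,14,0,0,0,1.176,100],[121,14,0,0,0,1.323,100],[121,14,0,0,0,1.47,100],[121,14,0,0,0,1.571,100],[121,14,0,0,0,1.571,100],[121,14,0,0,0,1.571,100],[121,14,0,0,0,1.571,100]]]'; python3 go.py 620 164.5 52 0.107
python3 - <<'E'
from h import *
d=optics.get_image("top");b=cv2.resize(d["frame"][135:275,255:420][:,:,::-1],None,fx=4,fy=4,interpolation=cv2.INTER_CUBIC);cv2.imwrite("pics/c4.png",b)
E
```

```text
t: 16.0
ee_pos: [619.7, 164.3, 135.8]
orientation: [3.137, 0.171, -0.002]
ft_force: [0.1, -0.0, 1.0]
width: 87.8
grasp_force: 0.0
t 16.0 now [619.7 164.3 135.8] shift [ 0.4 -0.2 83.8] turn [0.    0.001 0.002] F [ 0.1 -0.   1. ]
```

View pics/c4.png

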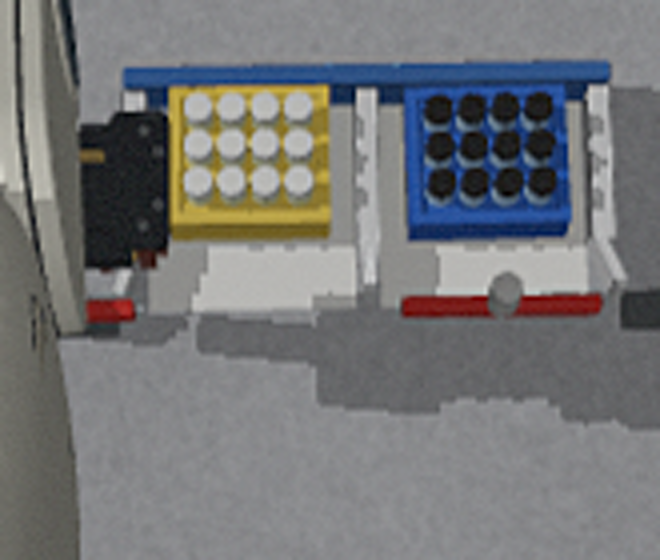

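The yellow rack sits straight against the stop, with its caps centred at crop (248,145) between the rails. Now I'll shut the gate.

```bash
python3 -m inch '[[[0,0,45,0,0,0,100],[0,0,75,0,0,0,100],[0,0,84,0,0,0,100],[0,0,84,0,0,0,0],[0,0,84,0,0,0,0],[0,0,84,0,0,0,0],[0,0,84,0,0,0,0],[0,0,84,0,0,0,0],[0,0,84,0,0,0,0],[0,0,84,0,0,0,0],[0,0,84,0,0,0,0],[0,0,84,0,0,0,0],[0,0,84,0,0,0,0],[0,0,84,0,0,0,0],[0,0,84,0,0,0,0]]]';  python3 -m inch '[[[0,20,0,0,0,0,0],[0,40,0,0,0,0,0],[0,60,0,0,0,0,0],[0,80,0,0,0,0,0],[0,100,0,0,0,0,0],[0,112,0,0,0,0,0],[0,116,0,0,0,0,0],[0,118,0,0,0,0,0],[0,118,0,0,0,0,0]]]'
```

```text
t: 17.55
ee_pos: [620.0, 164.4, 52.7]
orientation: [-3.137, -0.168, 0.0]
ft_force: [-0.1, 0.9, -0.6]
width: 17.4
grasp_force: 30.0
t: 18.45
ee_pos: [633.3, 47.2, 52.7]
orientation: [3.137, 0.168, 0.002]
ft_force: [5.4, -0.7, -5.2]
width: 17.4
grasp_force: 30.0
```

Next I'll nudge toward the shut stop until the force rises.

```bash
for i in 1 2 3; do python3 -m inch '[[[0,1,0,0,0,0,0],[0,2,0,0,0,0,0]]]' | sed -n '2p;4p'; done
```

```text
ee_pos: [633.4, 46.0, 52.7]
ft_force: [5.8, 2.0, -5.5]
ee_pos: [633.6, 44.1, 52.7]
ft_force: [5.5, 1.5, -5.0]
ee_pos: [633.7, 43.1, 52.7]
ft_force: [5.3, 10.9, -5.9]
```

```bash
python3 -m inch '[[[0,-5,0,0,0,0,100],[0,-5,0,0,0,0,100],[0,-5,0,0,0,0,100],[0,-5,0,0,0,0,100],[0,-5,0,0,0,0,100],[0,-5,-40,0,0,0,100],[0,-5,-90,0,0,0,100],[0,-5,-130,0,0,0,100],[0,-5,-150,0,0,0,100],[0,-5,-150,0,0,0,100]]]' | sed -n '1,2p'
cat > rd.py <<'E'
from h import *
d=optics.get_image("top")
m=mask(d,(0,0,0),(180,255,60),(112,240,150,306))
m2=mask(d,(5,120,60),(20,255,255),(140,240,165,295))
L=[];Rr=[];T=[]
for v in range(252,296):
    g=d["frame"][v].astype(float).sum(1)/3
    u=np.where(m[v])[0]
    if len(u): L.append((u.min()-.5,v));Rr.append((u[u<145].max()+.5,v))
    t=np.where(m2[v])[0]
    if len(t): T.append((t.mean(),v))
for n,e,z in(("L",L,109),("R",Rr,109),("Rlow",Rr,81),("T",T,106)):
    w=cast(d,e,z);f=cv2.fitLine(w.astype(np.float32),cv2.DIST_HUBER,0,.01,.01).ravel()
    print(n,len(w),"yaw",round(np.arctan(f[1]/f[0]),3),"y@440",round(f[3]+(440-f[2])*f[1]/f[0],1),"x",w[:,0].min().round(),w[:,0].max().round())
p=cast(d,pts(m),109)
s=optics.get_image("scene")
# scene: grip edges rows
ms=mask(s,(0,0,0),(180,255,60),(486,208,510,246))
L=[];Rr=[]
for v in range(216,240):
    u=np.where(ms[v])[0]
    if len(u):L.append((u.min()-.5,v));Rr.append((u.max()+.5,v))
for n,e in(("sL",L),("sR",Rr)):
    w=cast(s,e,109);f=cv2.fitLine(w.astype(np.float32),cv2.DIST_HUBER,0,.01,.01).ravel();print(n,len(w),"yaw",round(np.arctan(f[1]/f[0]),3),"y@440",round(f[3]+(440-f[2])*f[1]/f[0],1))
print("redL/posts");q=cast(d,pts(mask(d,(0,150,80),(8,255,255),(270,205,345,222))),20);print(q.mean(0).round(1),len(q))
E
python3 rd.py;python3 go.py 441 390 200 -0.05
```

```text
t: 20.05
ee_pos: [634.7, 46.0, 206.5]
L 44 yaw -0.037 y@440 411.7 x 394.0 483.0
R 44 yaw -0.0 y@440 377.6 x 398.0 486.0
Rlow 44 yaw -0.0 y@440 388.0 x 399.0 490.0
T 34 yaw 0.23 y@440 358.2 x 421.0 487.0
sL 24 yaw -0.03 y@440 380.4
sR 24 yaw -0.047 y@440 411.4
redL/posts
[nan nan] 0
t 20.15 now [632.4  45.9 202.3] shift [-153.7 -362.5    2.4] turn [0.    0.    0.157] F [-0.6  0.2 -0.7]rd.py:25: RuntimeWarning: Mean of empty slice.
  print("redL/posts");q=cast(d,pts(mask(d,(0,150,80),(8,255,255),(270,205,345,222))),20);print(q.mean(0).round(1),len(q))
  ret = um.true_divide(
```

```bash
python3 -m inch '[[[-154,-362,2,0,0,0.147,100],[-154,-362,2,0,0,0.147,100],[-154,-362,2,0,0,0.147,100],[-154,-362,2,0,0,0.147,100],[-154,-362,2,0,0,0.147,100],[-154,-362,2,0,0,0.147,100],[-154,-362,2,0,0,0.147,100],[-154,-362,2,0,0,0.147,100],[-154,-362,2,0,0,0.147,100],[-154,-362,2,0,0,0.147,100],[-154,-362,2,0,0,0.147,100],[-154,-362,2,0,0,0.147,100],[-154,-362,2,0,0,0.147,100],[-154,-362,2,0,0,0.147,100]]]';python3 go.py 441 390 95 -0.04
python3 - <<'E'
from h import *
d=optics.get_image("top");q=cast(d,pts(mask(d,(0,150,80),(8,255,255),(270,205,345,222))),20);print(q.mean(0).round(1),len(q))
q=cast(d,pts(mask(d,(0,150,80),(8,255,255),(346,205,410,222))),20);print(q.mean(0).round(1),len(q))
E
```

```text
t: 21.55
ee_pos: [441.6, 388.8, 200.7]
orientation: [3.141, -0.066, -0.0]
ft_force: [-0.5, 0.3, -0.9]
width: 87.7
grasp_force: 0.0
t 21.55 now [441.6 388.8 200.7] shift [ -0.7  -1.2 105.7] turn [ 0.     0.    -0.002] F [-0.5  0.3 -0.9]
[627.3  46.7] 184
[643.4 -93.5] 188
```

```bash
python3 -m inch '[[[-1,-1,40,0,0,0,100],[-1,-1,65,0,0,0,100],[-1,-1,75,0,0,0,100],[-1,-1,85,0,0,0,100],[-1,-1,95,0,0,0,100],[-1,-1,104,0,0,0,100],[-1,-1,104,0,0,0,100]]]'
```

```text
t: 22.3
ee_pos: [439.8, 390.4, 95.9]
orientation: [3.14, -0.063, -0.001]
ft_force: [-0.4, -0.2, 0.3]
width: 87.7
grasp_force: 0.0
```

```bash
python3 -m inch '[[[0,0,0,0,0,0,60],[0,0,0,0,0,0,60],[0,0,0,0,0,0,60],[0,0,0,0,0,0,50],[0,0,0,0,0,0,50],[0,0,0,0,0,0,50],[0,0,0,0,0,0,50],[0,0,0,0,0,0,50]]]'; python3 -m inch '[[[0,0,0,0,0,0,46],[0,0,0,0,0,0,46],[0,0,0,0,0,0,46],[0,0,0,0,0,0,46],[0,0,0,0,0,0,46],[0,0,0,0,0,0,46]]]'
```

```text
t: 23.1
ee_pos: [439.4, 392.2, 96.4]
orientation: [-3.138, 0.064, 0.001]
ft_force: [-4.9, 7.0, -3.4]
width: 44.1
grasp_force: 8.8
t: 23.7
ee_pos: [439.5, 393.7, 96.4]
orientation: [-3.136, 0.066, 0.0]
ft_force: [-6.0, 14.4, -7.6]
width: 41.4
grasp_force: 26.6
```

The fingers stalled at 41.4 mm, so the trigger was fully squeezed. I'll release it and retreat.

```bash
python3 -m inch '[[[0,0,0,0,0,0,100],[0,0,0,0,0,0,100],[0,0,0,0,0,0,100],[0,0,0,0,0,0,100],[0,0,0,0,0,0,100],[0,0,0,0,0,0,100],[0,0,0,0,0,0,100],[0,0,-10,0,0,0,100],[0,0,-30,0,0,0,100],[0,0,-70,0,0,0,100],[0,0,-120,0,0,0,100],[-60,100,-140,0,0,0,100],[-60,150,-140,0,0,0,100],[-60,200,-140,0,0,0,100],[-60,250,-140,0,0,0,100],[-60,300,-140,0,0,0,100],[-60,300,-140,0,0,0,100],[-60,300,-140,0,0,0,100],[-60,300,-140,0,0,0,100],[-60,300,-140,0,0,0,100]]]'
python3 - <<'E'
from h import *
d=optics.get_image("top");cv2.imwrite("pics/end.png",d["frame"][:,:,::-1])
E
```

```text
t: 25.7
ee_pos: [368.7, 93.9, 237.2]
orientation: [-3.14, 0.064, -0.002]
ft_force: [0.3, 0.4, 0.1]
width: 88.0
grasp_force: 0.0
```

View pics/end.png

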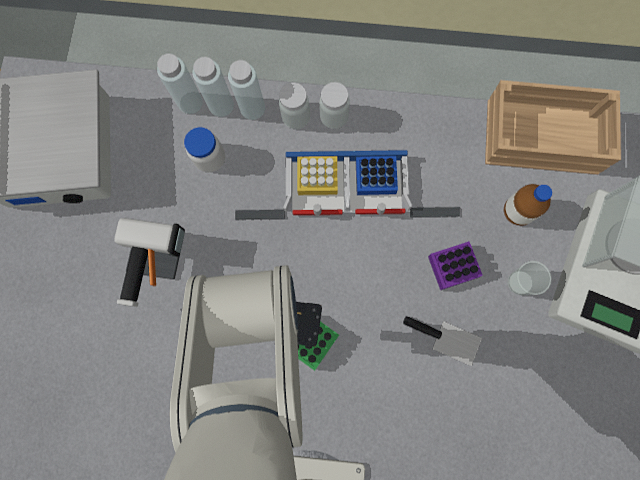

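The final view shows the yellow rack home at (318,174) and its gate shut at (317,211). The blue rack is unmoved at (377,174), and the trigger is back out at (152,268).

```bash
python3 -c "
from workcell import ctrl;print(ctrl.close_job())"
```

```text
the job is handed in; nothing more can be done
None
```

The job is handed in: the yellow rack is home in the left bay with its gate shut, the trigger was fully squeezed and released, and the last view shows the blue rack and other gate unmoved; the hand-in returned no verdict.

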